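# Clear the spent capsules and reset the grinder

## Robot

A 6-joint arm with a two-finger parallel gripper is mounted at the origin on the work surface. World frame = base frame: x ahead of the robot, y to its left, z up, the work surface at z = 0. Lengths are in m, angles in degrees, forces in N, time in s.
With the tool pointing down it reaches from about 0.4 to 0.825 m from the base axis. Payload 7 kg.
Tool frame: the origin (TCP) lies at the centre of the arm's flange, where the gripper is bolted on; the fingertips stand 178 mm ahead of it and the grasp point (between the pads) lies 159 mm ahead of it; z points along the fingers, y is the line along which they close (so a half turn about z gives the same grasp; the last joint's range is limited). The gripper opens to 88 mm and grips with 3 to 60 N. Pads are 19 mm wide; open, the fingers measure 130 mm over their backs; the gripper's body (78 mm by 193 mm) begins 47 mm behind the grasp point.
Start: joints at [82.282, 20.546, 0.682, 0, -70.136, -16.507], TCP at [0.277, 0.616, 0.405] pointing down, gripper open.
Joint ranges: [-176.03, 176.03], [-82.01, 121.73], [-58.28, 71.71], [-173.87, 95.51], [-174.79, -0.11], [-173.66, 173.66]. Speed limits (degrees/s): [136.94, 136.94, 172.46, 180, 180, 180].

## Interface

Orientations are given as [roll, pitch, yaw] about the fixed x, y, z axes, in that order (R = Rz(yaw) Ry(pitch) Rx(roll)).
In Python, from plant import telemetry, snapshot, workorder, nets gives the robot as it stands.
- The arm moves only by the shell command python3 -m creep 'ROWS'. ROWS is JSON, a list that holds one entry, the list of rows, each a list of 5 numbers: the shift along the tool's x, y, z normalised to -1 to 1, where 1 is 0.2 m, then the turn about the tool's z normalised to -1 to 1, where 1 is pi/2 rad, then the opening, from 0 (shut) to 1 (fully open). In form: [[[x, y, z, spin, hand], ...]]. A call has 1 to 8 rows; each row shifts and turns the commanded pose from where the row before left it, along the tool's axes as they then stand; what a row does not reach is not made up. A row lasts 1/12 s, in which the tool goes at most 41.7 mm and 7.16 degrees, less where a joint would pass 70% of its speed; a pose out of reach is approached as far as the arm can. A call with a number of a shift or a turn outside -1 to 1 is refused whole. A call with a gripper value outside its range is refused whole. The fingers move at their own pace and stop on an object; the grip force is fixed at half the most. Time passes only in rows, so rows that do not move let the fingers close. It gives the time, the measured TCP pose, the force, the opening and the grip force at its end, in the units of the state.
- telemetry.get_obs(): the state, without advancing time (a new reading comes with each control period).
- snapshot(name): name is "side" or "top" or "wrist"; returns a dict with "frame" (400x640x3 uint8, red, green, blue), "fx", "fy", "cx", "cy" (pixels), "rvec" (rotation vector, rad) and "tvec" (3), from world to camera coordinates, as OpenCV has them; the wrist camera has in their place "mount" (4x4, takes a point from camera to tool coordinates, whose origin is the TCP and whose axes are the flange's). Camera axes: x right, y down, z forward; pixel columns grow to the right and rows downward; lengths in m; the calibration is good to about 2 mm. A picture is of the moment at which its call begins: read the wrist's pose just before it. There is no depth.
- workorder.close_job(): hands the job in; it is judged then, once.
Trained networks look in a picture, given as the dict that the camera call returned (one of the last four; its "shot" number tells which), for a name from the list of things; names that differ only in an ending like _2 or _b are one class to them, and where a whole thing is asked for, a point or a joint stands for the part that bears it (a point fixed in the world has none). Each returns a list of dicts, best first, with "confidence" (0 to 1); they miss things now and then, are a little off and sometimes report something else, mostly with a low value. They report only what shows in the picture. A call takes as long as a camera call. They do not tell look-alikes from the thing itself.
- nets.find_in(picture, query): "uv" ([column, row] in pixels, amid what is visible of it).
- nets.masks_of(picture, query): "region" (400x640 bool, what is visible of it) and "uv" ([column, row] in pixels, amid what is visible of it).
- nets.landmark_of(picture, query): "uv" ([column, row] in pixels: a listed point, or the origin of a listed thing).
The state is a dict: "clock": time; "joint_pos": joint angles; "qvel": joint speeds; "tau": joint torques, N m; "tool_pos": TCP position; "orientation": TCP orientation; "force": force on the tool from outside, world axes, zero at the start; "moment": the same for the moment, N m; "opening": finger opening in m; "gripper_force": force on a finger pad.
Only numpy, scipy, OpenCV 4.12 (cv2) and the standard library are available. Lean on these libraries where they do the work, as an engineer would, in place of code of your own. Each camera call takes 0.05 s, during which the arm holds its last target. There are 200 camera calls.

## Task

Open the grinder's drawer and drop every spent copper-coloured capsule, those in the drawer and those on the tray, into the wire basket, leaving the blue fresh ones on the tray and the basket upright. When all of them are in the basket, push the drawer fully home, then reset the grinder by turning the orange knob on its head clockwise to its stop, holding it there for about half a second and letting it spring back. Do not disturb the cups, jar, tin and spoon.

Things in the scene. Friction and masses are not known exactly. Their poses are not given: they have to be found in the camera images.
- grinder: black plastic grinder that does not move. Origin under the centre of its foot; its front faces along -x of its own frame, z up. The foot is 200 mm deep (own x), 169 mm wide (own y), 76 mm high and holds the drawer; the head, 100 mm deep x 140 mm wide, stands on the back half of the foot (own x 0 to 100 mm) up to 200 mm high and carries the knob on top
- drawer (a joint): how far the grinder's grounds drawer is pulled out, m: 0 fully home, 0.115 fully out. It slides towards the grinder's front (own -x) and stays where it is left (about 2 N)
- drawer_handle (a point): middle of the steel bar handle of the drawer: bar 10 mm thick, 84 mm long across the drawer, 42 mm in front of the drawer's face, 50 mm above the worktop; the way past it is open from above and below
- drawer_in (a point): middle of the drawer's inner floor, 11 mm above the worktop; moves with the drawer. Inside 116 mm (grinder's x) by 135 mm (grinder's y), side and back walls 31 mm above this floor, front panel top 66 mm above the worktop. The foot's roof covers it while it is shut
- knob (a joint): angle of the spring-return knob on the grinder's head, rad: 0 at rest, grows clockwise seen from above, stop at 1.1. A spring (up to 0.17 N m) turns it back when let go
- knob_grip (a point): point on the vertical axis of the knob at the height to grip, 33 mm above the grinder's head; the grip is an orange upright bar 46 mm long (this point's x), 13 mm thick (this point's y), its top 9 mm above this point; below it a grey disc of 44 mm diameter whose top is 25 mm below this point. The point turns with the knob
- basket: loose steel wire basket, open on top, 200 x 160 mm outside (own x, y), 80 mm high, walls and floor about 4 mm, 0.8 kg. Origin under its centre, z up
- tray: aluminium tray that does not move, 250 x 150 mm (own x, y), floor 3 mm thick, rim 11 mm high. Origin under its centre
- spent1: spent capsule: copper-coloured eight-sided dose capsule, 34 mm across its flats (37 mm over the corners), 40 mm tall, 25 g, origin at its centre, z axis along its length, flats facing its x axis and every 45 degrees from it; it may fall on its side; copper top with a black hole in it. At the start in the grinder's drawer. None when absent
- spent2: spent capsule: copper-coloured eight-sided dose capsule, 34 mm across its flats (37 mm over the corners), 40 mm tall, 25 g, origin at its centre, z axis along its length, flats facing its x axis and every 45 degrees from it; it may fall on its side; copper top with a black hole in it. At the start in the grinder's drawer. None when absent
- spent3: spent capsule: copper-coloured eight-sided dose capsule, 34 mm across its flats (37 mm over the corners), 40 mm tall, 25 g, origin at its centre, z axis along its length, flats facing its x axis and every 45 degrees from it; it may fall on its side; copper top with a black hole in it. At the start on the tray. None when absent
- spent4: spent capsule: copper-coloured eight-sided dose capsule, 34 mm across its flats (37 mm over the corners), 40 mm tall, 25 g, origin at its centre, z axis along its length, flats facing its x axis and every 45 degrees from it; it may fall on its side; copper top with a black hole in it. At the start on the tray. None when absent
- spent5: spent capsule: copper-coloured eight-sided dose capsule, 34 mm across its flats (37 mm over the corners), 40 mm tall, 25 g, origin at its centre, z axis along its length, flats facing its x axis and every 45 degrees from it; it may fall on its side; copper top with a black hole in it. At the start on the tray. None when absent
- spent6: spent capsule: copper-coloured eight-sided dose capsule, 34 mm across its flats (37 mm over the corners), 40 mm tall, 25 g, origin at its centre, z axis along its length, flats facing its x axis and every 45 degrees from it; it may fall on its side; copper top with a black hole in it. At the start on the tray. None when absent
- fresh1: fresh capsule: blue eight-sided dose capsule, 34 mm across its flats (37 mm over the corners), 40 mm tall, 25 g, origin at its centre, z axis along its length, flats facing its x axis and every 45 degrees from it; it may fall on its side; plain silver top. Stands on the tray at the start and stays there
- fresh2: fresh capsule: blue eight-sided dose capsule, 34 mm across its flats (37 mm over the corners), 40 mm tall, 25 g, origin at its centre, z axis along its length, flats facing its x axis and every 45 degrees from it; it may fall on its side; plain silver top. Stands on the tray at the start and stays there
- cup1: bystander, loose: small white ceramic cup, 64 mm wide, 55 mm high, handle to its own +y; origin under its centre
- cup2: bystander, loose: small blue ceramic cup, 64 mm wide, 55 mm high, handle to its own +y; origin under its centre
- jar: bystander, loose: glass storage jar with latched lid and blue capsules inside, 96 mm wide, 140 mm high; origin under its centre
- tin: bystander, loose: green round tin, 76 mm wide, 100 mm high; origin under its centre
- spoon: bystander, loose: spoon with a wooden handle lying on the wooden spoon rest; origin under it
Mind the look-alikes: they are no part of the job. What is shaped like the spent3 but green or turquoise is not meant. Leave any turquoise look-alike of the spent6 alone.

How it is judged:
By the outcome, as a careful person would: the job done as asked, in the order asked, and still so for the second after the job is handed in, with the robot touching nothing.
Of spent2, spent3, spent4, spent5, spent6 only 3 to 5 are there at a start; the rules pass over those that are not, and their reading is None.
At some moment in a run one of spent3, spent4, spent5, spent6 may be knocked a few centimetres aside while the robot is not near it.
Once in a run the grip may slacken for a moment while it holds something.
It also fails if it takes over 210 s, if anything falls off the work surface, if the arm or the gripper's body presses on something with over 40 N, if the wrist force passes 120 N, or if a joint passes its speed limit or range.

## Working session

There is one attempt and no reset: what is moved stays moved. The work goes in short steps, Python scripts to look and compute and a shell command to move; the robot and the scene stay as the last step left them, time stands still between calls to the robot, and variables do not carry over. Pictures are saved under pics/ and viewed, at most 14 in all, crops included, and the job is handed in when it is done.

```bash
ls; mkdir -p pics
python3 - <<'E'
from plant import telemetry, snapshot
import cv2
o=telemetry.get_obs(); print(o)
for n in("side","top"):
    s=snapshot(n); cv2.imwrite(f"pics/{n}0.png",s["frame"][:,:,::-1]); print(n,{k:v for k,v in s.items() if k!="frame"})
s=snapshot("wrist");print(s["mount"],s["fx"]);
E
```

```text
pics
{'clock': 0.0, 'joint_pos': array([ 8.22824358e+01,  2.05909765e+01,  6.34848847e-01, -1.98033341e-02,
       -7.01366599e+01, -1.65073567e+01]), 'qvel': array([-0.00924147, -0.09267277,  0.02013724, -0.07278699,  0.03099914,
        0.07370798]), 'tau': array([-5.63874937e-05, -5.82707906e+01,  2.93061447e+01,  6.99691683e+00,
        6.90897970e-03, -1.60469449e-04]), 'tool_pos': array([0.27688329, 0.61538709, 0.40373679]), 'orientation': array([ 1.79905747e+02, -8.51778425e-03, -2.42316577e+01]), 'force': array([ 0.28718371, -0.03589729,  0.11925652]), 'moment': array([-0.00206695, -0.04059015,  0.02151964]), 'gripper_force': 0.0, 'opening': 0.0877783971324407}
side {'fx': 442.1535001129595, 'fy': 442.1535001129595, 'cx': 314.45937287558013, 'cy': 200.56154399397147, 'rvec': array([ 1.8457365 , -1.24950233,  0.65766799]), 'tvec': array([-0.28013376,  0.44097189,  0.80649457]), 'shot': 1}
top {'fx': 414.3050356278045, 'fy': 414.3050356278045, 'cx': 313.90768983121507, 'cy': 197.2068506927232, 'rvec': array([ 2.18448824, -2.12300468,  0.16455201]), 'tvec': array([-0.11198389,  0.64112798,  1.45934495]), 'shot': 2}
[[ 1.65329421e-04 -9.53227047e-01 -3.02255140e-01  8.19511795e-02]
 [ 9.99999916e-01  2.71313768e-04 -3.08660473e-04  2.39200138e-04]
 [ 3.76229493e-04 -3.02255064e-01  9.53227011e-01  1.94776540e-02]
 [ 0.00000000e+00  0.00000000e+00  0.00000000e+00  1.00000000e+00]] 290.7685503335841
```

View pics/side0.png

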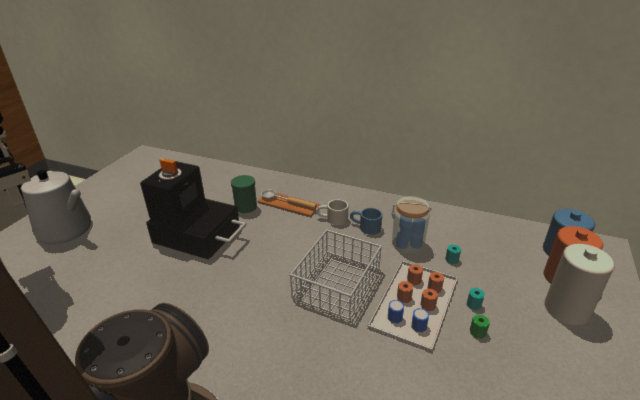

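View pics/top0.png

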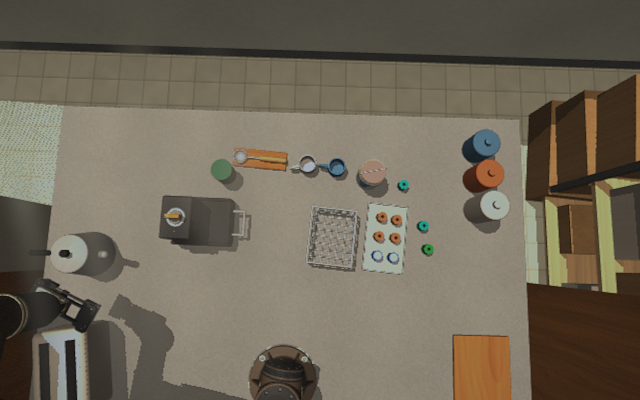

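The side view shows the grinder at (190,210) with its handle at (232,230) and the knob at (168,166). The basket is at (338,275). The tray has four copper capsules at (415,273), (436,281), (405,291) and (429,298), and two blue ones below them. The turquoise and green look-alikes stand off the tray, and the top view shows the same layout.

```bash
cat > h.py <<'E'
import numpy as np, cv2
from scipy.spatial.transform import Rotation as Ro
from plant import telemetry, snapshot, nets
def shot(n):
    o=telemetry.get_obs(); s=snapshot(n)
    if n=="wrist":
        T=np.eye(4);T[:3,:3]=Ro.from_euler('xyz',o["orientation"],degrees=True).as_matrix();T[:3,3]=o["tool_pos"]
        M=T@s["mount"]; s["R"]=M[:3,:3].T; s["t"]=-M[:3,:3].T@M[:3,3]
    else:
        s["R"]=cv2.Rodrigues(s["rvec"])[0]; s["t"]=s["tvec"]
    s["K"]=np.array([[s["fx"],0,s["cx"]],[0,s["fy"],s["cy"]],[0,0,1.]])
    return s
def save(s,name,crop=None,scale=1):
    f=s["frame"][:,:,::-1]
    if crop: f=f[crop[1]:crop[3],crop[0]:crop[2]]
    cv2.imwrite(f"pics/{name}.png",cv2.resize(f,None,fx=scale,fy=scale,interpolation=cv2.INTER_CUBIC))
def ray(s,uv):
    d=s["R"].T@np.linalg.solve(s["K"],np.r_[uv,1.]); return -s["R"].T@s["t"],d/np.linalg.norm(d)
def at_z(s,uv,z):
    c,d=ray(s,uv); return c+d*(z-c[2])/d[2]
def proj(s,p):
    q=s["K"]@(s["R"]@np.asarray(p,float)+s["t"]); return q[:2]/q[2]
def tri(*sv):
    A=np.zeros((3,3));b=np.zeros(3);L=[]
    for s,uv in sv:
        c,d=ray(s,uv);P=np.eye(3)-np.outer(d,d);A+=P;b+=P@c;L.append((P,c))
    x=np.linalg.solve(A,b); return x,max(np.linalg.norm(P@(x-c)) for P,c in L)
def rows(target,yaw=None,grasp=True,pose=None):
    """shift in tool axes (normalised) + spin to bring grasp point (159 mm ahead) to target, tool down"""
    o=telemetry.get_obs(); R=Ro.from_euler('xyz',o["orientation"],degrees=True)
    p=o["tool_pos"]+(R.apply([0,0,.159]) if grasp else 0)
    d=R.inv().apply(np.asarray(target)-p)/.2
    sp=None
    if yaw is not None:
        sp=-((yaw-o["orientation"][2]+180)%360-180)/90
    return np.round(d,3),sp
E
python3 - <<'E'
from h import *
np.set_printoptions(precision=3,suppress=True)
t,s=shot("top"),shot("side")
for q in["grinder","drawer_handle","knob_grip","drawer_in","basket","tray","spent3","fresh1","cup1","cup2","jar","tin","spoon"]:
    a,b=nets.landmark_of(t,q),nets.landmark_of(s,q)
    print(q,[(np.round(x["uv"]),round(x["confidence"],2)) for x in a[:7]],[(np.round(x["uv"]),round(x["confidence"],2)) for x in b[:7]])
    for x in a[:8]:
        for y in b[:8]:
            X,e=tri((t,x["uv"]),(s,y["uv"]))
            if e<.006: print("   ",X,round(e,4))
E
```

```text
grinder [] [(array([199., 233.]), 0.6)]
drawer_handle [] [(array([245., 208.]), 0.64), (array([235., 231.]), 0.6), (array([402., 292.]), 0.37)]
knob_grip [(array([175., 216.]), 0.56)] [(array([248., 208.]), 0.54), (array([167., 166.]), 0.49)]
    [0.543 0.349 0.225] 0.0047
drawer_in [(array([380., 213.]), 0.33)] []
basket [(array([328., 238.]), 0.63), (array([381., 236.]), 0.34), (array([308., 166.]), 0.18)] [(array([338., 217.]), 0.69), (array([335., 282.]), 0.65)]
    [ 0.502 -0.154  0.004] 0.002
    [ 0.768 -0.068  0.012] 0.0004
tray [(array([386., 240.]), 0.57)] [(array([414., 302.]), 0.74)]
    [ 0.499 -0.361  0.013] 0.0018
spent3 [(array([426., 251.]), 0.65), (array([422., 227.]), 0.65), (array([394., 236.]), 0.6), (array([396., 221.]), 0.52), (array([378., 234.]), 0.51), (array([382., 215.]), 0.49), (array([403., 184.]), 0.38)] [(array([481., 328.]), 0.95), (array([404., 295.]), 0.85), (array([435., 283.]), 0.82), (array([454., 253.]), 0.72), (array([428., 301.]), 0.69), (array([479., 299.]), 0.6), (array([414., 274.]), 0.54)]
    [ 0.463 -0.51   0.023] 0.005
    [ 0.559 -0.52
[... 496 characters left out ...]
 0.73), (array([334., 219.]), 0.59), (array([434., 283.]), 0.49)]
    [ 0.775 -0.057 -0.003] 0.0031
    [ 0.761 -0.171 -0.011] 0.0035
cup2 [(array([306., 164.]), 0.6), (array([334., 170.]), 0.54)] [(array([370., 231.]), 0.73), (array([334., 219.]), 0.59), (array([434., 283.]), 0.49)]
    [ 0.775 -0.057 -0.003] 0.0031
    [ 0.761 -0.171 -0.011] 0.0035
jar [(array([364., 177.]), 0.86), (array([394., 235.]), 0.64), (array([390., 254.]), 0.21)] [(array([410., 241.]), 0.92)]
    [ 0.445 -0.336  0.233] 0.0007
tin [(array([226., 176.]), 0.78), (array([377., 235.]), 0.24)] [(array([246., 208.]), 0.78)]
    [ 0.724  0.237 -0.002] 0.002
spoon [(array([257., 158.]), 0.76)] [(array([289., 201.]), 0.78)]
```

```bash
python3 -m creep '[[[0,0,-0.1,-0.0675,1],[0,0,-0.1,-0.0675,1],[0,0,-0.1,-0.0675,1],[0,0,-0.1,-0.0675,1],[0.07,0.155,0,0,1],[0.07,0.155,0,0,1],[0.07,0.155,0,0,1],[0.07,0.155,0,0,1]]]'
python3 -m creep '[[[0.07,0.155,0,0,1],[0.07,0.155,0,0,1],[0.07,0.155,0,0,1],[0.07,0.155,0,0,1],[0.07,0.155,0,0,1],[0.07,0.155,0,0,1],[0.07,0.155,0,0,1],[0.07,0.155,0,0,1]]]'
python3 -m creep '[[[0.07,0.155,0,0,1],[0.07,0.155,0,0,1],[0.07,0.155,0,0,1],[0,0,0,0,1],[0,0,0,0,1],[0,0,0,0,1],[0,0,0,0,1]]]'
python3 - <<'E'
from h import *
np.set_printoptions(precision=3,suppress=True)
o=telemetry.get_obs();print(o["clock"],o["tool_pos"],o["orientation"])
s=shot("wrist"); save(s,"w1")
for q in["drawer_handle","knob_grip","grinder"]:
    print(q,[(np.round(x["uv"]),round(x["confidence"],2),at_z(s,x["uv"],{"drawer_handle":.05,"knob_grip":.233,"grinder":0}[q])) for x in nets.landmark_of(s,q)[:3]])
E
```

```text
clock: 2.22
tool_pos: [0.3334, 0.4903, 0.4847]
orientation: [-180.0, -0.0, 0.1]
force: [-0.2, -0.8, 0.5]
opening: 0.0877
gripper_force: 0.0
clock: 2.88
tool_pos: [0.4457, 0.2421, 0.4851]
orientation: [-180.0, -0.0, 0.1]
force: [1.0, -0.7, 0.2]
opening: 0.0878
gripper_force: 0.0
clock: 3.47
tool_pos: [0.4873, 0.1514, 0.4847]
orientation: [-180.0, -0.0, 0.1]
force: [0.2, 0.3, 0.2]
opening: 0.0874
gripper_force: 0.0
3.4667 [0.487 0.151 0.485] [-179.987   -0.002    0.112]
drawer_handle [(array([321., 128.]), 0.88, array([0.544, 0.158, 0.05 ]))]
knob_grip [(array([ 65., 141.]), 0.66, array([0.545, 0.356, 0.233]))]
grinder [(array([225., 123.]), 0.86, array([0.549, 0.306, 0.   ]))]
```

View pics/w1.png

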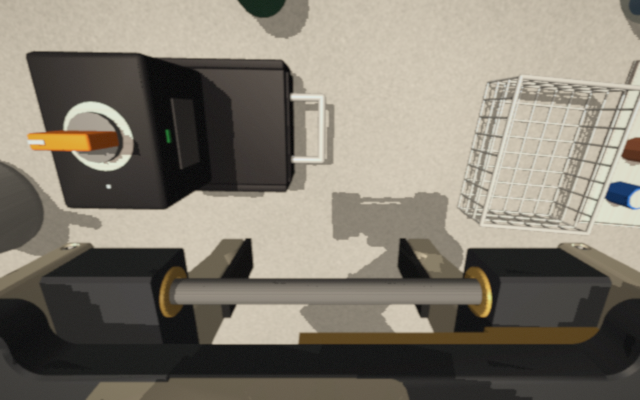

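Run:
```python
from h import *
np.set_printoptions(precision=4,suppress=True)
s=shot("wrist"); sd=shot("side")
h=nets.landmark_of(s,"drawer_handle")[0]["uv"]
for uv in nets.landmark_of(sd,"drawer_handle"): print(uv["uv"],tri((s,h),(sd,uv["uv"])))
k=nets.landmark_of(s,"knob_grip")[0]["uv"]
for uv in nets.landmark_of(sd,"knob_grip"): print("knob",uv["uv"],tri((s,k),(sd,uv["uv"])))
m=nets.masks_of(s,"drawer_handle");print(len(m))
g=cv2.cvtColor(s["frame"],cv2.COLOR_RGB2GRAY)
# bright bar columns per row
P=[]
for r in range(104,156,4):
    row=g[r,300:345].astype(int); b=np.where(row>200)[0]
    if len(b): P.append([300+b.mean(),r]);
P=np.array(P);print(P.T)
W=np.array([at_z(s,p,.054) for p in P]);c=np.polyfit(W[:,0],W[:,1],1);print("slope deg",np.degrees(np.arctan(c[0])),"bar y at x=.544",np.polyval(c,.544))
print("front edge of foot top corners",at_z(s,[293,66],.076),at_z(s,[290,187],.076))
print("knob ends",at_z(s,[30,140],.242),at_z(s,[117,141],.242))
```

```text
[234.8, 231.8] (array([0.542 , 0.1585, 0.0527]), np.float64(0.002089027935417746))
knob [166.3, 163.5] (array([0.5447, 0.356 , 0.2312]), np.float64(0.0002949330404745189))
knob [336.4, 218.5] (array([ 0.5266, -0.0104,  0.3489]), np.float64(0.20347840737492595))
1
[[321.5    321.5    321.     325.4286 321.     321.     329.2222 321.25
  315.5714 324.6    322.6667 324.     325.2   ]
 [104.     108.     112.     116.     120.     124.     128.     132.
  136.     140.     144.     148.     152.    ]]
slope deg 2.3345354490578347 bar y at x=.544 0.15528108226710427
front edge of foot top corners [0.6196 0.1914 0.076 ] [0.4667 0.2002 0.076 ]
knob ends [0.5464 0.3746 0.242 ] [0.5459 0.3091 0.242 ]
```

```bash
python3 -m creep '[[[0.07,-0.009,0.115,0,0.36],[0.07,-0.009,0.115,0,0.36],[0.07,-0.009,0.115,0,0.36],[0.07,-0.008,0.115,0,0.36],[0,0,0.115,0,0.36],[0,0,0.115,0,0.36],[0,0,0.115,0,0.36],[0,0,0.115,0,0.36]]]'
python3 - <<'E'
from h import *
np.set_printoptions(precision=4,suppress=True)
s=shot("wrist"); save(s,"w2")
for q,z in(("drawer_handle",.05),):
    for x in nets.landmark_of(s,q): print(x,at_z(s,x["uv"],z),rows(at_z(s,x["uv"],z)))
E
```

```text
clock: 4.68
tool_pos: [0.5436, 0.1578, 0.2995]
orientation: [180.0, 0.0, 0.1]
force: [0.1, 0.0, 0.7]
opening: 0.0402
gripper_force: 0.0
{'uv': [328.9, 215.4], 'confidence': 0.78} [0.5403 0.1545 0.05  ] (array([-0.003,  0.009,  0.44 ]), None)
```

View pics/w2.png

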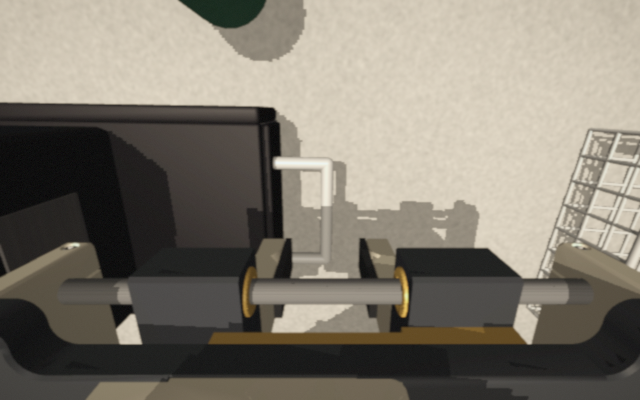

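Run:
```python
from h import *
np.set_printoptions(precision=4,suppress=True)
s=shot("wrist")
g=s["frame"].astype(int)
for a,b in(((330,161),(325,258)),((276,112),(266,245))):
    A,B=at_z(s,a,.055),at_z(s,b,.055);d=A-B;print(A,B,np.degrees(np.arctan2(d[1],d[0])))
A,B=at_z(s,(275,110),.076),at_z(s,(0,103),.076);d=B-A;print(A,B,np.degrees(np.arctan2(d[1],d[0])))
```

```text
[0.585  0.1526 0.055 ] [0.5014 0.1564 0.055 ] -2.5998401391263544
[0.6209 0.1922 0.055 ] [0.5138 0.2061 0.055 ] -7.402314960988133
[0.6225 0.1894 0.076 ] [0.6268 0.3687 0.076 ] 88.64221984682231
```

```bash
python3 -m creep '[[[0,0.006,0.11,0.024,0.36],[0,0.006,0.11,0,0.36],[0,0,0.11,0,0.36],[0,0,0.11,0,0.36],[0,0,0,0,0],[0,0,0,0,0],[0,0,0,0,0],[0,0,0,0,0]]]'
python3 -m creep '[[[0,0,0,0,0],[0,0.06,0,0,0],[0,0.08,0,0,0],[0,0.08,0,0,0],[0,0.08,0,0,0],[0,0.08,0,0,0],[0,0.08,0,0,0],[0,0.08,0,0,0]]]'
python3 -m creep '[[[0,0.03,0,0,0],[0,0.02,0,0,0],[0,0,0,0,0],[0,0,0,0,0]]]'
```

```text
clock: 5.5
tool_pos: [0.5444, 0.1561, 0.2148]
orientation: [-179.9, -0.2, -2.1]
force: [0.5, 2.2, 0.3]
opening: 0.0104
gripper_force: 0.9
clock: 6.17
tool_pos: [0.542, 0.0479, 0.2149]
orientation: [-179.8, -0.4, -2.0]
force: [7.5, 2.4, -1.1]
opening: 0.0092
gripper_force: 30.0
clock: 6.5
tool_pos: [0.5418, 0.0411, 0.2148]
orientation: [-179.6, -0.5, -2.0]
force: [0.3, 22.0, -1.3]
opening: 0.0089
gripper_force: 30.0
```

```bash
python3 -m creep '[[[0,-0.01,0,0,0.36],[0,0,0,0,0.36],[0,0,0,0,0.36],[0,0,-0.05,0,0.36],[0,0,-0.15,0,0.36],[0,0,-0.18,0,0.36],[0,0,-0.18,0,1],[0,0,-0.18,0,1]]]'
python3 -m creep '[[[-0.03,-0.1,-0.18,0,1],[-0.03,-0.12,-0.18,0,1],[-0.04,-0.12,-0.18,0,1],[-0.05,-0.12,-0.1,0,1],[0,-0.1,0,0,1],[0,0,0,0,1],[0,0,0,0,1]]]'
python3 - <<'E'
from h import *
np.set_printoptions(precision=4,suppress=True)
s=shot("wrist"); save(s,"w3")
for q,z in(("drawer_handle",.05),("spent1",.031),("drawer_in",.011),("knob_grip",.233)):
    for x in nets.landmark_of(s,q)[:6]: print(q,x,at_z(s,x["uv"],z))
E
```

```text
clock: 7.17
tool_pos: [0.5387, 0.0387, 0.3631]
orientation: [180.0, 0.0, -2.1]
force: [1.3, 0.4, -0.0]
opening: 0.0401
gripper_force: 0.0
clock: 7.75
tool_pos: [0.5134, 0.1503, 0.4859]
orientation: [-180.0, -0.0, -2.0]
force: [-0.0, -0.9, -0.1]
opening: 0.0848
gripper_force: 0.0
drawer_handle {'uv': [401.7, 148.7], 'confidence': 0.9} [0.5382 0.0407 0.05  ]
spent1 {'uv': [326.0, 170.5], 'confidence': 0.6} [0.5067 0.1493 0.031 ]
drawer_in {'uv': [325.4, 143.8], 'confidence': 0.71} [0.5445 0.1489 0.011 ]
drawer_in {'uv': [228.1, 142.3], 'confidence': 0.2} [0.5521 0.2989 0.011 ]
knob_grip {'uv': [227.9, 143.2], 'confidence': 0.66} [0.5724 0.2253 0.233 ]
knob_grip {'uv': [74.0, 182.7], 'confidence': 0.64} [0.5448 0.3567 0.233 ]
knob_grip {'uv': [516.7, 158.3], 'confidence': 0.57} [ 0.5524 -0.0052  0.233 ]
```

View pics/w3.png

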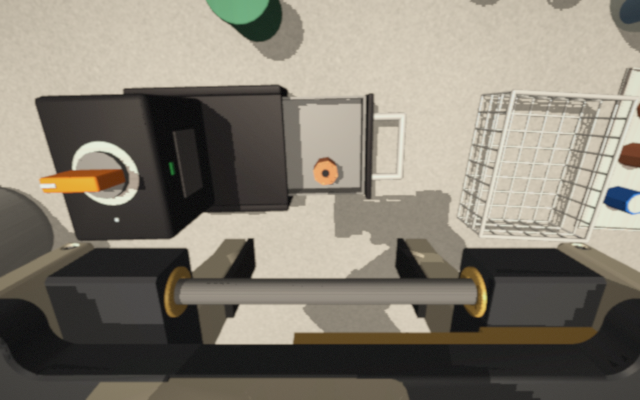

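Run:
```python
from h import *
np.set_printoptions(precision=4,suppress=True)
s=shot("wrist");t=shot("top");sd=shot("side")
W=nets.landmark_of(s,"spent1")
for w in W[:4]:
  print("w",w)
  for v in (t,sd):
    for x in nets.landmark_of(v,"spent1"):
        X,e=tri((s,w["uv"]),(v,x["uv"]))
        if e<.006: print(X,e)
print("hole",at_z(s,(325.5,173),.051))
print("basket rim corners", [at_z(s,p,.08) for p in((483,94),(513,93),(460,206),(511,94),(477,227))])
```

```text
w {'uv': [325.5, 168.5], 'confidence': 0.71}
[0.5094 0.1504 0.0329] 0.002200426422563156
w {'uv': [254.8, 14.5], 'confidence': 0.68}
hole [0.5075 0.1487 0.051 ]
basket rim corners [array([ 0.6064, -0.0511,  0.08  ]), array([ 0.6061, -0.0882,  0.08  ]), array([ 0.4598, -0.0376,  0.08  ]), array([ 0.6051, -0.0859,  0.08  ]), array([ 0.427 , -0.0652,  0.08  ])]
```

```bash
python3 -m creep '[[[-0.027,0.007,0.165,0,0.57],[0,0,0.165,0,0.57],[0,0,0.165,0,0.57],[0,0,0.165,0,0.57],[0,0,0.165,0,0.57],[0,0,0.165,0,0.57],[0,0,0.14,0,0.57],[0,0,0,0,0.57]]]'
python3 - <<'E'
from h import *
np.set_printoptions(precision=4,suppress=True)
s=shot("wrist"); save(s,"w4",(200,100,440,300),2.5)
for x in nets.landmark_of(s,"spent1")[:3]: print(x,at_z(s,x["uv"],.031),rows(np.r_[at_z(s,x["uv"],.031)[:2],.042]))
E
```

```text
clock: 9.07
tool_pos: [0.5067, 0.1478, 0.2539]
orientation: [179.7, 0.4, -2.1]
force: [-1.0, -0.7, 0.0]
opening: 0.0506
gripper_force: 0.0
{'uv': [320.5, 220.6], 'confidence': 0.69} [0.5074 0.1501 0.031 ] (array([-0.006, -0.007,  0.29 ]), None)
```

View pics/w4.png

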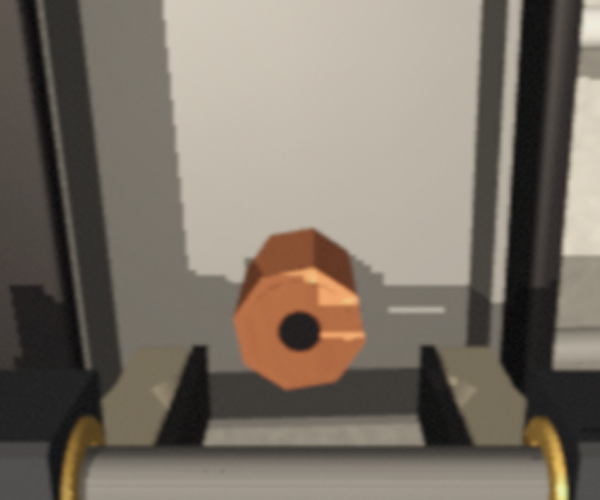

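```bash
python3 -m creep '[[[-0.006,-0.007,0.03,-0.07,0.57],[0,0,0.08,-0.07,0.57],[0,0,0.1,0,0.57],[0,0,0.07,0,0.57],[0,0,0,0,0],[0,0,0,0,0],[0,0,0,0,0],[0,0,0,0,0]]]'
python3 -m creep '[[[0,0,-0.05,0,0],[0,0,-0.1,0,0],[0,0,-0.15,0,0],[0,0,-0.15,0,0],[0,0,-0.15,0,0],[0,0,-0.15,0,0],[0,0,-0.05,0,0],[0,0,0,0,0]]]'
python3 - <<'E'
from h import *
np.set_printoptions(precision=4,suppress=True)
t,s=shot("top"),shot("side")
save(t,"top1",(285,185,445,285),5)
for q in("basket","spent3","fresh1"):
  A=nets.landmark_of(t,q);B=nets.landmark_of(s,q)
  for a in A:
   for b in B:
    X,e=tri((t,a["uv"]),(s,b["uv"]))
    if e<.005 and -.02<X[2]<.05: print(q,X,e,round(a["confidence"],2))
E
```

```text
clock: 9.83
tool_pos: [0.5083, 0.151, 0.2052]
orientation: [-179.9, -0.2, 10.5]
force: [-0.6, 0.8, 5.0]
opening: 0.0344
gripper_force: 30.0
clock: 10.5
tool_pos: [0.5079, 0.1506, 0.3679]
orientation: [-179.8, -0.4, 10.5]
force: [-0.0, 0.2, -0.7]
opening: 0.0337
gripper_force: 30.0
basket [ 0.5093 -0.1496  0.005 ] 6.701473125883015e-05 0.56
spent3 [ 0.7126 -0.4273  0.0089] 0.0017357579501059946 0.62
spent3 [ 0.5127 -0.391   0.0157] 0.002784552745941704 0.6
spent3 [ 0.513  -0.323   0.0224] 0.004211381108703469 0.58
spent3 [ 0.5866 -0.3419  0.0225] 0.003428163870338018 0.49
fresh1 [ 0.4364 -0.3227  0.0234] 0.00023744144028938738 0.49
fresh1 [ 0.4501 -0.3806  0.0105] 0.002669389797045022 0.42
```

View pics/top1.png

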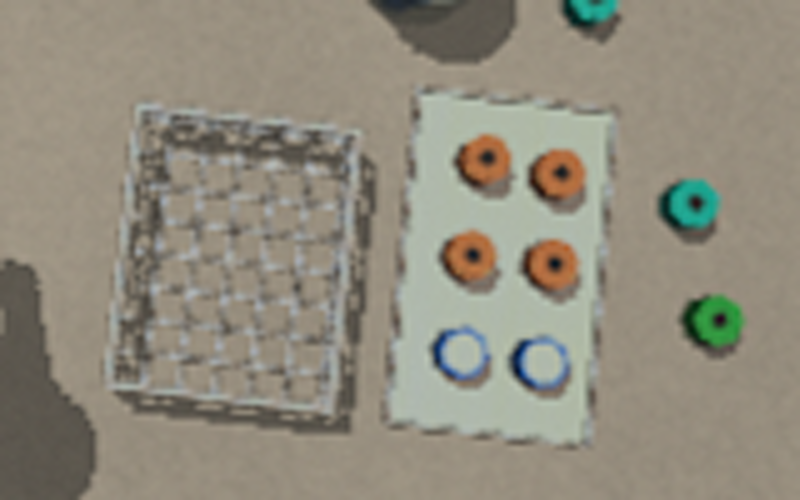

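```bash
python3 -m creep '[[[0,0,0,0.061,0],[0,0,0,0.061,0],[0,0,0,0.061,0],[0.055,0.14,0,0,0],[0.055,0.17,0,0,0],[0.055,0.17,0,0,0],[0.055,0.17,0,0,0],[0.055,0.17,0,0,0]]]'
python3 -m creep '[[[0.055,0.17,0,0,0],[0.055,0.17,0,0,0],[0.055,0.17,0,0,0],[0.055,0.15,0,0,0],[0,0.03,0,0,0],[0,0,0,0,0],[0,0,0,0,0]]]'
python3 - <<'E'
from h import *
np.set_printoptions(precision=4,suppress=True)
s=shot("wrist"); save(s,"w5")
print(telemetry.get_obs()["tool_pos"],rows([.575,-.16,.055],-6))
for q,z in(("basket",0),("spent3",.023),("fresh1",.023),("tray",0)):
    for x in nets.landmark_of(s,q)[:8]: print(q,x["confidence"],x["uv"],at_z(s,x["uv"],z))
E
```

```text
clock: 11.57
tool_pos: [0.5452, -0.0199, 0.3626]
orientation: [180.0, 0.0, -5.9]
force: [0.9, 0.1, 0.2]
opening: 0.0339
gripper_force: 30.0
clock: 12.15
tool_pos: [0.5744, -0.1605, 0.3622]
orientation: [180.0, 0.1, -6.0]
force: [-0.2, -0.1, -0.4]
opening: 0.034
gripper_force: 30.0
[ 0.5744 -0.1599  0.3625] (array([0.005, 0.   , 0.743]), np.float64(0.0003585558359939493))
spent3 0.91 [526.9, 220.3] [ 0.5064 -0.3924  0.023 ]
spent3 0.88 [623.2, 235.3] [ 0.4747 -0.5091  0.023 ]
spent3 0.85 [476.8, 218.9] [ 0.5144 -0.3336  0.023 ]
spent3 0.78 [617.7, 168.2] [ 0.559  -0.4864  0.023 ]
spent3 0.75 [573.0, 28.6] [ 0.7042 -0.416   0.023 ]
spent3 0.69 [487.8, 164.3] [ 0.5786 -0.3424  0.023 ]
spent3 0.59 [325.0, 257.6] [ 0.4825 -0.1508  0.023 ]
spent3 0.59 [536.4, 166.5] [ 0.5704 -0.3962  0.023 ]
fresh1 0.95 [512.2, 272.6] [ 0.4371 -0.3815  0.023 ]
tray 0.86 [488.7, 216.9] [ 0.5054 -0.3602  0.    ]
```

View pics/w5.png

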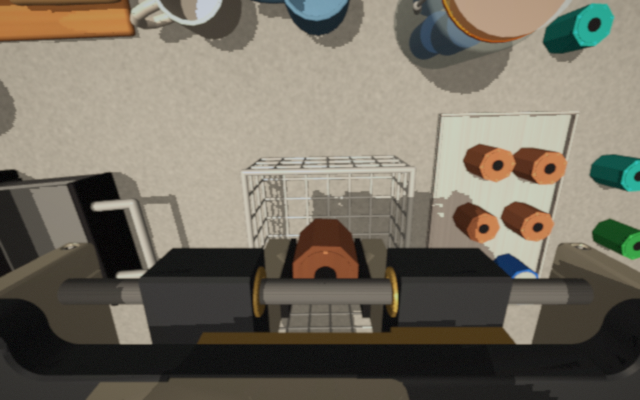

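```bash
python3 -m creep '[[[0,0,0.1,0,0],[0,0,0.16,0,0],[0,0,0.16,0,0],[0,0,0.16,0,0],[0,0,0.11,0,0],[0,0,0.05,0,0],[0,0,0,0,0],[0,0,0,0,0.55]]]'
python3 -m creep '[[[0,0,0,0,0.55],[0,0,0,0,0.55],[0,0,-0.06,0,0.55],[0,0,-0.16,0,0.55],[0,0,-0.16,0,0.55],[0,0,-0.16,0,0.55],[0,0,-0.16,0,0.55],[0,0,-0.04,0,0.55]]]'
python3 - <<'E'
from h import *
np.set_printoptions(precision=4,suppress=True)
s=shot("wrist"); save(s,"w6")
t=shot("top")
for x in nets.landmark_of(s,"spent3")[:9]:
  print(x["confidence"],x["uv"],at_z(s,x["uv"],.023),end=' ')
  for y in nets.landmark_of(t,"spent3"):
    X,e=tri((s,x["uv"]),(t,y["uv"]))
    if e<.004 and -.02<X[2]<.06: print(X,round(e,4),end=' ')
  print()
E
```

```text
clock: 13.07
tool_pos: [0.5751, -0.1598, 0.2157]
orientation: [180.0, -0.0, -5.9]
force: [0.3, 0.1, 0.8]
opening: 0.0368
gripper_force: 0.0
clock: 13.73
tool_pos: [0.5756, -0.1605, 0.3707]
orientation: [180.0, -0.6, -5.9]
force: [1.2, -0.3, 0.3]
opening: 0.0481
gripper_force: 0.0
0.96 [325.5, 186.8] [ 0.5751 -0.161   0.023 ] 
0.92 [530.0, 166.9] [ 0.5744 -0.3957  0.023 ] [ 0.5759 -0.3958  0.0245] 0.0015 
0.89 [520.1, 224.2] [ 0.5044 -0.3909  0.023 ] [ 0.5088 -0.3864  0.0311] 0.0011 
0.86 [609.9, 172.7] [ 0.5581 -0.4877  0.023 ] 
0.72 [565.4, 41.1] [ 0.7013 -0.4183  0.023 ] [ 0.7045 -0.4252  0.0145] 0.0021 
0.67 [481.7, 169.5] [ 0.577 -0.341  0.023] [ 0.5818 -0.3272  0.0471] 0.0016 
0.67 [472.3, 222.6] [ 0.5125 -0.3332  0.023 ] [ 0.5158 -0.3313  0.0292] 0.0013 
0.6 [615.4, 237.4] [ 0.4748 -0.5091  0.023 ]
```

View pics/w6.png

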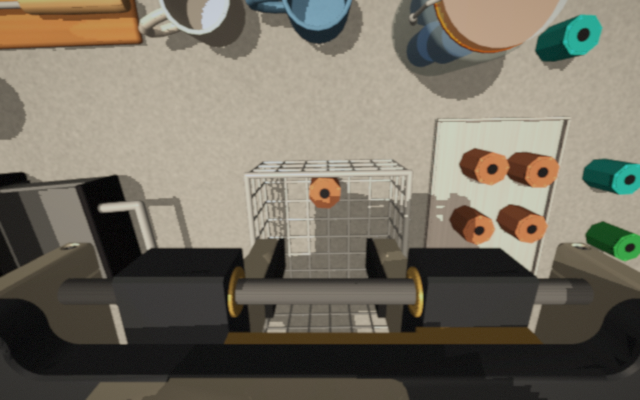

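```bash
python3 -m creep '[[[0.045,0.134,0,0.075,0.55],[0,0.134,0,0.0,0.55],[0.045,0.134,0,0,0.55],[0.045,0.134,0,0,0.55],[0,0,0,0.075,0.55],[0,0,0,0.075,0.55],[0,0,0,0.075,0.55],[0,0,0,0.075,0.55]]]'
python3 -m creep '[[[0,0,0,0.075,0.55],[0,0,0,0.075,0.55],[0,0,0,0.075,0.55],[0,0,0,0.075,0.55],[0,0,0,0.075,0.55],[0,0,0,0.075,0.55],[0,0,0,0.075,0.55],[0,0,0,0.075,0.55]]]'
python3 -m creep '[[[0,0,0,0.075,0.55],[0,0,0,0.075,0.55],[0,0,0,0.075,0.55],[0,0,0,0.075,0.55],[0,0,0,0.075,0.55],[0,0,0,0.06,0.55],[0,0,0,0,0.55],[0,0,0,0,0.55]]]'
python3 - <<'E'
from h import *
np.set_printoptions(precision=4,suppress=True)
print(telemetry.get_obs()["joint_pos"])
s=shot("wrist"); save(s,"w7",(200,40,520,280),2.5)
for q in("spent3","fresh1"):
 for x in nets.landmark_of(s,q)[:9]:
  print(q,round(x["confidence"],2),x["uv"],at_z(s,x["uv"],.023))
E
```

```text
clock: 14.95
tool_pos: [0.5806, -0.2706, 0.3624]
orientation: [180.0, 0.1, -40.1]
force: [-0.0, 0.4, 0.7]
opening: 0.048
gripper_force: 0.0
clock: 15.62
tool_pos: [0.5807, -0.2702, 0.3625]
orientation: [179.9, 0.0, -94.0]
force: [0.0, 0.3, -0.2]
opening: 0.048
gripper_force: 0.0
clock: 16.28
tool_pos: [0.5807, -0.2702, 0.3627]
orientation: [180.0, -0.0, -132.7]
force: [-0.5, 0.1, -0.7]
opening: 0.0479
gripper_force: 0.0
[ -7.5268  18.9573  -7.3058  -0.0007 -63.7715 -35.1507]
spent3 0.97 [334.3, 96.9] [ 0.5091 -0.3331  0.023 ]
spent3 0.96 [281.6, 142.3] [ 0.5823 -0.3375  0.023 ]
spent3 0.92 [252.2, 93.1] [ 0.569  -0.3933  0.023 ]
spent3 0.89 [155.4, 161.9] [ 0.7002 -0.4171  0.023 ]
spent3 0.8 [298.1, 51.4] [ 0.507 -0.389  0.023]
spent3 0.75 [391.6, 245.7] [ 0.5721 -0.1598  0.023 ]
fresh1 0.81 [391.0, 55.5] [ 0.4415 -0.3236  0.023 ]
fresh1 0.72 [355.1, 1.5] [ 0.4375 -0.383   0.023 ]
```

View pics/w7.png

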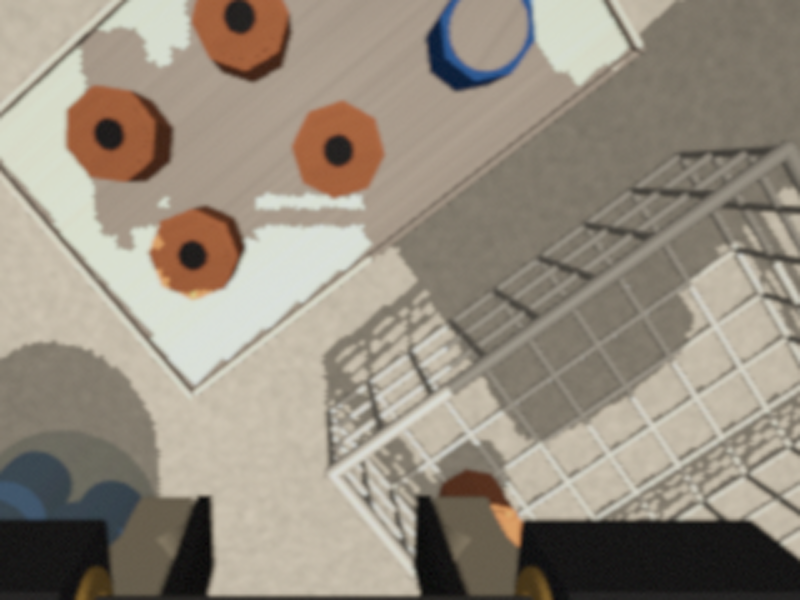

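Run:
```python
from h import *
for p in([.511,-.333,.035],[.579,-.340,.035]): print(rows(p,-135))
```

```text
(array([0.467, 0.043, 0.845]), np.float64(0.025388727821894955))
(array([ 0.262, -0.231,  0.845]), np.float64(0.025388727821894955))
```

```bash
python3 -m creep '[[[0.157,0.015,0,0,0.55],[0.155,0.014,0.05,0,0.55],[0.155,0.014,0.1,0,0.55],[0,0,0.16,0,0.55],[0,0,0.16,0,0.55],[0,0,0.16,0,0.55],[0,0,0.1,0,0.55],[0,0,0.03,0,0.55]]]'
python3 - <<'E'
from h import *
print(telemetry.get_obs()["force"],rows([.511,-.333,.038]))
E
```

```text
clock: 17.1
tool_pos: [0.5093, -0.3325, 0.2074]
orientation: [179.7, -0.1, -132.8]
force: [-0.1, 0.4, -0.9]
opening: 0.048
gripper_force: 0.0
[-0.06181108  0.3706729  -0.87251896] (array([-0.006, -0.012,  0.052]), None)
```

```bash
python3 -m creep '[[[-0.006,-0.012,0.052,0,0.55],[0,0,0,0,0],[0,0,0,0,0],[0,0,0,0,0],[0,0,0,0,0],[0,0,-0.06,0,0],[0,0,-0.15,0,0],[0,0,-0.15,0,0]]]'
python3 -m creep '[[[0,0,-0.15,0,0],[0,0,-0.15,0,0],[-0.08,0.145,0,0,0],[-0.08,0.145,0,0,0],[-0.08,0.145,0,0,0],[-0.08,0.145,0,0,0],[-0.08,0.145,0,0,0],[0,0,0,0,0]]]'
python3 - <<'E'
from h import *
print(telemetry.get_obs()["tool_pos"],rows([.46,-.175,.052]))
E
```

```text
clock: 17.77
tool_pos: [0.5129, -0.3335, 0.274]
orientation: [179.9, -0.1, -132.8]
force: [0.5, -0.9, -0.3]
opening: 0.0352
gripper_force: 29.9
clock: 18.43
tool_pos: [0.4594, -0.173, 0.3346]
orientation: [-179.9, 0.1, -132.7]
force: [-1.2, 0.1, -0.6]
opening: 0.0352
gripper_force: 29.9
[ 0.45939114 -0.17303538  0.33457422] (array([ 0.008, -0.007,  0.618]), None)
```

Down, release, up, then see where the rest are.

```bash
python3 -m creep '[[[0.008,-0.007,0.1,0,0],[0,0,0.16,0,0],[0,0,0.16,0,0],[0,0,0.13,0,0],[0,0,0.06,0,0],[0,0,0,0,0],[0,0,0,0,0.55],[0,0,0,0,0.55]]]'
python3 -m creep '[[[0,0,0,0,0.55],[0,0,0,0,0.55],[0,0,-0.06,0,0.55],[0,0,-0.15,0,0.55],[0,0,-0.16,0,0.55],[0,0,-0.16,0,0.55],[0,0,-0.15,0,0.55],[0,0,0,0,0.55]]]'
python3 -m creep '[[[-0.12,-0.1,0,0,0.55],[-0.14,-0.13,0,0,0.55],[-0.14,-0.13,0,0,0.55],[-0.14,-0.13,0,0,0.55],[-0.12,-0.13,0,0,0.55],[0,0,0,0,0.55],[0,0,0,0,0.55]]]'
python3 - <<'E'
from h import *
np.set_printoptions(precision=4,suppress=True)
s=shot("wrist"); save(s,"w8")
t=shot("top");T=nets.landmark_of(t,"spent3")
for q in("spent3","fresh1"):
 for x in nets.landmark_of(s,q)[:9]:
  p=at_z(s,x["uv"],.023);print(q,round(x["confidence"],2),x["uv"],p,rows([p[0],p[1],.038])[0],[tri((s,x["uv"]),(t,y["uv"]))[0][2] for y in T if tri((s,x["uv"]),(t,y["uv"]))[1]<.003])
E
```

```text
clock: 19.1
tool_pos: [0.4623, -0.1785, 0.2123]
orientation: [-179.9, 0.1, -132.8]
force: [1.1, -0.5, 0.7]
opening: 0.0436
gripper_force: 0.0
clock: 19.77
tool_pos: [0.463, -0.1788, 0.3538]
orientation: [-179.5, 0.4, -132.8]
force: [1.4, -0.1, 0.1]
opening: 0.0481
gripper_force: 0.0
clock: 20.35
tool_pos: [0.6434, -0.1658, 0.3457]
orientation: [180.0, -0.0, -132.8]
force: [-1.5, 0.2, -0.4]
opening: 0.0483
gripper_force: 0.0
spent3 0.89 [459.6, 50.9] [ 0.4586 -0.1785  0.023 ] [0.667 0.628 0.751] [np.float64(0.02406102839398661)]
spent3 0.62 [92.2, 37.2] [ 0.702  -0.4197  0.023 ] [ 0.723 -1.084  0.752] [np.float64(-0.0045796613679168425), np.float64(0.48609123577549335)]
spent3 0.58 [241.0, 10.9] [ 0.585  -0.3402  0.023 ] [ 0.83  -0.385  0.752] []
spent3 0.55 [378.3, 153.2] [ 0.5759 -0.1566  0.023 ] [0.188 0.272 0.752] [np.float64(0.6178988305574653)]
```

```bash
python3 -m creep '[[[0.13,-0.05,0,0,0.55],[0.13,-0.05,0,0,0.55],[0.13,-0.05,0,0,0.55],[0.13,-0.05,0,0,0.55],[0,0,0,0,0.55],[0,0,0,0,0.55]]]'
python3 - <<'E'
from h import *
np.set_printoptions(precision=4,suppress=True)
s=shot("wrist")
for q in("spent3",):
 for x in nets.landmark_of(s,q)[:9]:
  p=at_z(s,x["uv"],.023);print(q,round(x["confidence"],2),x["uv"],p,rows([p[0],p[1],.038])[0])
E
```

```text
clock: 21.1
tool_pos: [0.5993, -0.2708, 0.3476]
orientation: [-179.9, 0.0, -133.0]
force: [-0.1, 0.2, -0.3]
opening: 0.0481
gripper_force: 0.0
spent3 0.83 [258.9, 80.7] [ 0.5724 -0.3942  0.023 ] [ 0.553 -0.321  0.752]
spent3 0.81 [292.0, 130.9] [ 0.5824 -0.3386  0.023 ] [ 0.315 -0.169  0.752]
spent3 0.75 [480.3, 162.7] [ 0.4601 -0.1799  0.023 ] [0.15  0.819 0.751]
spent3 0.59 [409.4, 241.5] [ 0.5713 -0.1586  0.023 ] [-0.306  0.484  0.752]
spent3 0.58 [312.1, 34.2] [ 0.5068 -0.3879  0.023 ] [ 0.753 -0.06   0.751]
spent3 0.56 [154.8, 152.4] [ 0.7029 -0.4209  0.023 ] [ 0.207 -0.89   0.752]
```

```bash
python3 -m creep '[[[0.105,-0.056,0,0,0.55],[0.105,-0.056,0.05,0,0.55],[0.105,-0.057,0.1,0,0.55],[0,0,0.16,0,0.55],[0,0,0.16,0,0.55],[0,0,0.16,0,0.55],[0,0,0.08,0,0.55],[0,0,0.04,0,0.55]]]'
python3 -m creep '[[[0,0,0,0,0.55],[0,0,0,0,0],[0,0,0,0,0],[0,0,0,0,0],[0,0,0,0,0],[0,0,0,0,0],[0,0,-0.06,0,0],[0,0,-0.15,0,0]]]'
python3 -m creep '[[[0,0,-0.15,0,0],[0,0,-0.15,0,0],[0,0,-0.1,0,0],[0,0,0,0,0]]]'
python3 - <<'E'
from h import *
print(telemetry.get_obs()["tool_pos"],rows([.52,-.19,.052]))
E
```

```text
clock: 21.87
tool_pos: [0.582, -0.3373, 0.1936]
orientation: [179.8, -0.1, -132.8]
force: [0.7, 0.8, 0.9]
opening: 0.0481
gripper_force: 0.0
clock: 22.53
tool_pos: [0.5809, -0.338, 0.2358]
orientation: [179.6, -0.1, -132.9]
force: [1.0, 0.1, -0.5]
opening: 0.0356
gripper_force: 30.0
clock: 22.87
tool_pos: [0.5835, -0.3393, 0.3256]
orientation: [-179.5, 0.2, -132.8]
force: [0.4, -1.1, -0.1]
opening: 0.0349
gripper_force: 30.0
[ 0.58354546 -0.33931777  0.32555325] (array([-0.328,  0.752,  0.567]), None)
```

```bash
python3 -m creep '[[[-0.06,0.12,0,0,0],[-0.067,0.158,0,0,0],[-0.067,0.158,0,0,0],[-0.067,0.158,0,0,0],[-0.067,0.158,0,0,0],[0,0,0,0,0],[0,0,0.1,0,0],[0,0,0.16,0,0]]]'
python3 -m creep '[[[0,0,0.16,0,0],[0,0,0.1,0,0],[0,0,0.047,0,0],[0,0,0,0,0],[0,0,0,0,0.55],[0,0,0,0,0.55],[0,0,0,0,0.55],[0,0,0,0,0.55]]]'
python3 -m creep '[[[0,0,-0.06,0,0.55],[0,0,-0.15,0,0.55],[0,0,-0.16,0,0.55],[0,0,-0.16,0,0.55],[0,0,-0.15,0,0.55],[0,-0.1,0,0,0.55],[0,-0.15,0,0,0.55],[0,-0.15,0,0,0.55]]]'
python3 -m creep '[[[0,-0.15,0,0,0.55],[0,-0.1,0,0,0.55],[0,0,0,0,0.55],[0,0,0,0,0.55]]]'
python3 - <<'E'
from h import *
np.set_printoptions(precision=4,suppress=True)
s=shot("wrist");save(s,"w9")
for q in("spent3",):
 for x in nets.landmark_of(s,q)[:9]:
  p=at_z(s,x["uv"],.023);print(q,round(x["confidence"],2),x["uv"],p,rows([p[0],p[1],.038])[0])
E
```

```text
clock: 23.53
tool_pos: [0.5181, -0.1877, 0.2703]
orientation: [-179.6, 0.3, -132.7]
force: [1.8, -0.1, -1.0]
opening: 0.0352
gripper_force: 30.0
clock: 24.2
tool_pos: [0.5174, -0.1883, 0.2067]
orientation: [-179.9, 0.1, -132.9]
force: [0.2, -0.1, -0.2]
opening: 0.0476
gripper_force: 0.0
clock: 24.87
tool_pos: [0.5761, -0.2429, 0.344]
orientation: [-179.8, 0.2, -132.8]
force: [1.0, 0.6, -0.0]
opening: 0.048
gripper_force: 0.0
clock: 25.2
tool_pos: [0.6125, -0.2774, 0.3411]
orientation: [180.0, -0.0, -132.9]
force: [-0.4, -0.1, 0.5]
opening: 0.0483
gripper_force: 0.0
spent3 0.98 [272.8, 77.9] [ 0.5732 -0.3922  0.023 ] [ 0.555 -0.252  0.723]
spent3 0.98 [166.2, 150.6] [ 0.7024 -0.4186  0.023 ] [ 0.213 -0.815  0.723]
spent3 0.96 [448.7, 190.6] [ 0.516  -0.1874  0.023 ] [-0.     0.654  0.723]
spent3 0.77 [323.6, 28.7] [ 0.5097 -0.3895  0.023 ] [ 0.761 -0.011  0.723]
spent3 0.66 [498.4, 161.7] [ 0.4602 -0.1778  0.023 ] [0.154 0.891 0.723]
spent3 0.65 [424.2, 242.2] [ 0.5716 -0.1567  0.023 ] [-0.302  0.554  0.723]
```

Now capsule A (0.573, -0.393).

```bash
python3 -m creep '[[[0.11,-0.05,0,0,0.55],[0.149,-0.067,0,0,0.55],[0.148,-0.067,0,0,0.55],[0.148,-0.068,0.1,0,0.55],[0,0,0.16,0,0.55],[0,0,0.16,0,0.55],[0,0,0.16,0,0.55],[0,0,0.1,0,0.55]]]'
python3 -m creep '[[[0,0,0.043,0,0.55],[0,0,0,0,0.55],[0,0,0,0,0],[0,0,0,0,0],[0,0,0,0,0],[0,0,0,0,0],[0,0,0,0,0],[0,0,-0.06,0,0]]]'
python3 -m creep '[[[0,0,-0.15,0,0],[0,0,-0.15,0,0],[0,0,-0.15,0,0],[0,0,-0.1,0,0],[0,0,0,0,0]]]'
python3 - <<'E'
from h import *
print(telemetry.get_obs()["tool_pos"],rows([.522,-.11,.052]))
E
```

```text
clock: 25.97
tool_pos: [0.5722, -0.3914, 0.2029]
orientation: [179.9, -0.0, -132.9]
force: [-0.5, 0.6, 0.2]
opening: 0.0484
gripper_force: 0.0
clock: 26.63
tool_pos: [0.5732, -0.3919, 0.2081]
orientation: [179.9, -0.0, -132.9]
force: [0.1, -0.3, -0.9]
opening: 0.0342
gripper_force: 30.0
clock: 27.05
tool_pos: [0.5747, -0.393, 0.326]
orientation: [-179.5, 0.1, -132.8]
force: [0.8, -1.0, 1.7]
opening: 0.0346
gripper_force: 30.0
[ 0.57473792 -0.39302532  0.32598537] (array([-0.856,  1.168,  0.566]), None)
```

```bash
python3 -m creep '[[[-0.105,0.15,0,0,0],[-0.105,0.15,0,0,0],[-0.105,0.15,0,0,0],[-0.105,0.15,0,0,0],[-0.105,0.15,0,0,0],[-0.105,0.15,0,0,0],[-0.105,0.15,0,0,0],[-0.105,0.15,0,0,0]]]'
python3 -m creep '[[[0,0,0,0,0],[0,0,0,0,0],[0,0,0,0,0]]]'
python3 - <<'E'
from h import *
print(telemetry.get_obs()["tool_pos"],rows([.515,-.108,.052]))
E
```

```text
clock: 27.72
tool_pos: [0.5112, -0.1045, 0.3194]
orientation: [-180.0, 0.0, -132.9]
force: [0.4, 0.0, 1.0]
opening: 0.0348
gripper_force: 30.0
clock: 27.97
tool_pos: [0.5121, -0.1057, 0.3194]
orientation: [-180.0, 0.0, -132.8]
force: [0.0, -0.2, -0.2]
opening: 0.0343
gripper_force: 30.0
[ 0.51208593 -0.10568871  0.31940876] (array([-0.   , -0.018,  0.542]), None)
```

```bash
python3 -m creep '[[[0,-0.018,0.1,0,0],[0,0,0.16,0,0],[0,0,0.15,0,0],[0,0,0.09,0,0],[0,0,0.04,0,0],[0,0,0,0,0],[0,0,0,0,0.55],[0,0,0,0,0.55]]]'
python3 -m creep '[[[0,0,0,0,0.55],[0,0,0,0,0.55],[0,0,-0.06,0,0.55],[0,0,-0.15,0,0.55],[0,0,-0.16,0,0.55],[0,0,-0.16,0,0.55],[0,0,-0.15,0,0.55],[0,-0.05,0,0,0.55]]]'
python3 -m creep '[[[0.1,-0.15,0,0,0.55],[0.1,-0.15,0,0,0.55],[0.1,-0.15,0,0,0.55],[0.1,-0.15,0,0,0.55],[0.1,-0.15,0,0,0.55],[0.05,-0.1,0,0,0.55],[0,0,0,0,0.55],[0,0,0,0,0.55]]]'
python3 - <<'E'
from h import *
np.set_printoptions(precision=4,suppress=True)
s=shot("wrist");save(s,"w10")
for q in("spent3",):
 for x in nets.landmark_of(s,q)[:9]:
  p=at_z(s,x["uv"],.023);print(q,round(x["confidence"],2),x["uv"],p,rows([p[0],p[1],.038])[0])
E
```

```text
clock: 28.63
tool_pos: [0.5148, -0.1099, 0.2104]
orientation: [180.0, -0.0, -133.0]
force: [0.2, -4.7, -1.7]
opening: 0.043
gripper_force: 1.9
clock: 29.3
tool_pos: [0.523, -0.1146, 0.3538]
orientation: [-179.6, 0.4, -132.7]
force: [0.6, 0.2, 0.3]
opening: 0.0482
gripper_force: 0.0
clock: 29.97
tool_pos: [0.5718, -0.3125, 0.346]
orientation: [179.9, 0.0, -133.0]
force: [-0.9, -0.4, 0.1]
opening: 0.0482
gripper_force: 0.0
spent3 0.94 [443.7, 239.4] [ 0.5127 -0.1762  0.023 ] [-0.293  0.673  0.748]
spent3 0.83 [169.3, 197.4] [ 0.7019 -0.4211  0.023 ] [-0.039 -0.853  0.747]
spent3 0.69 [490.6, 212.7] [ 0.4555 -0.1672  0.023 ] [-0.131  0.914  0.748]
spent3 0.58 [211.4, 39.0] [ 0.5502 -0.49    0.023 ] [ 0.73  -0.531  0.747]
```

Run:
```python
from h import *
np.set_printoptions(precision=4,suppress=True)
s=shot("wrist");t=shot("top");print(proj(s,[.508,-.389,.023]))
for v,n in((s,"w"),(t,"t")):
 for x in nets.find_in(v,"spent3")[:9]:
  u=np.int32(np.round(x["uv"]));c=v["frame"][max(u[1]-3,0):u[1]+4,u[0]-3:u[0]+4].reshape(-1,3).mean(0)
  print(n,round(x["confidence"],2),u,at_z(v,x["uv"],.03),c)
```

```text
[318.1166  89.7891]
w 0.96 [204  36] [ 0.5531 -0.492   0.03  ] [ 48.8367 119.102  106.4286]
w 0.95 [491 214] [ 0.4567 -0.1693  0.03  ] [195.2041 128.7551  81.5306]
w 0.82 [167 195] [ 0.6979 -0.4212  0.03  ] [ 56.0408 191.7347 171.3265]
w 0.79 [444 239] [ 0.512  -0.1787  0.03  ] [120.7755  71.5918  45.8367]
w 0.77 [319  88] [ 0.5063 -0.3895  0.03  ] [38.4694 34.     32.0204]
t 0.68 [423 249] [ 0.4672 -0.4928  0.03  ] [46.3673 80.1224 47.4286]
t 0.65 [422 225] [ 0.5555 -0.4915  0.03  ] [ 32.7959 139.6327 122.1429]
t 0.46 [396 238] [ 0.5059 -0.3945  0.03  ] [108.9388  63.1633  41.2857]
```

```bash
python3 -m creep '[[[0.125,-0.007,0,0,0.55],[0.125,-0.007,0,0,0.55],[0.125,-0.007,0,0,0.55],[0.125,-0.007,0.11,0,0.55],[0,0,0.16,0,0.55],[0,0,0.16,0,0.55],[0,0,0.16,0,0.55],[0,0,0.11,0,0.55]]]'
python3 -m creep '[[[0,0,0.048,0,0.55],[0,0,0,0,0.55],[0,0,0,0,0],[0,0,0,0,0],[0,0,0,0,0],[0,0,0,0,0],[0,0,0,0,0],[0,0,-0.06,0,0]]]'
python3 -m creep '[[[0,0,-0.15,0,0],[0,0,-0.15,0,0],[0,0,-0.15,0,0],[0,0,-0.1,0,0],[0,0,0,0,0]]]'
python3 - <<'E'
from h import *
np.set_printoptions(precision=4,suppress=True)
print(telemetry.get_obs()["tool_pos"])
t,s=shot("top"),shot("side");save(t,"top2",(285,170,445,290),5)
for q in("basket","spent3","tray"):
  A=nets.landmark_of(t,q);B=nets.landmark_of(s,q)
  for a in A:
   print(q,a["uv"],at_z(t,a["uv"],.024),round(a["confidence"],2))
  for a in A:
   for b in B:
    X,e=tri((t,a["uv"]),(s,b["uv"]))
    if e<.005 and -.02<X[2]<.05: print(q,X,e)
E
```

```text
clock: 30.93
tool_pos: [0.5071, -0.3877, 0.2044]
orientation: [179.9, -0.0, -132.9]
force: [0.3, -0.2, 0.5]
opening: 0.0483
gripper_force: 0.0
clock: 31.6
tool_pos: [0.5074, -0.3882, 0.2085]
orientation: [179.9, -0.0, -132.9]
force: [0.1, -0.9, -1.7]
opening: 0.0351
gripper_force: 30.0
clock: 32.02
tool_pos: [0.5088, -0.3893, 0.3258]
orientation: [-179.5, 0.1, -132.8]
force: [0.2, 0.2, 0.7]
opening: 0.0351
gripper_force: 30.0
[ 0.5088 -0.3893  0.3258]
basket [327.0, 236.0] [ 0.506  -0.1454  0.024 ] 0.72
spent3 [328.2, 220.3] [ 0.5634 -0.1485  0.024 ] 0.59
spent3 [424.5, 250.9] [ 0.4621 -0.501   0.024 ] 0.46
spent3 [314.9, 235.7] [ 0.5059 -0.1014  0.024 ] 0.41
spent3 [402.8, 184.0] [ 0.7064 -0.4226  0.024 ] 0.4
spent3 [ 0.5638 -0.15    0.0273] 0.0017577033963299972
spent3 [ 0.5066 -0.1038  0.0328] 0.002808343842574643
spent3 [ 0.7068 -0.4239  0.0234] 0.001184851148852095
tray [385.3, 239.3] [ 0.5    -0.3581  0.024 ] 0.69
tray [ 0.5007 -0.3613  0.0001] 0.0012816793427031774
```

View pics/top2.png

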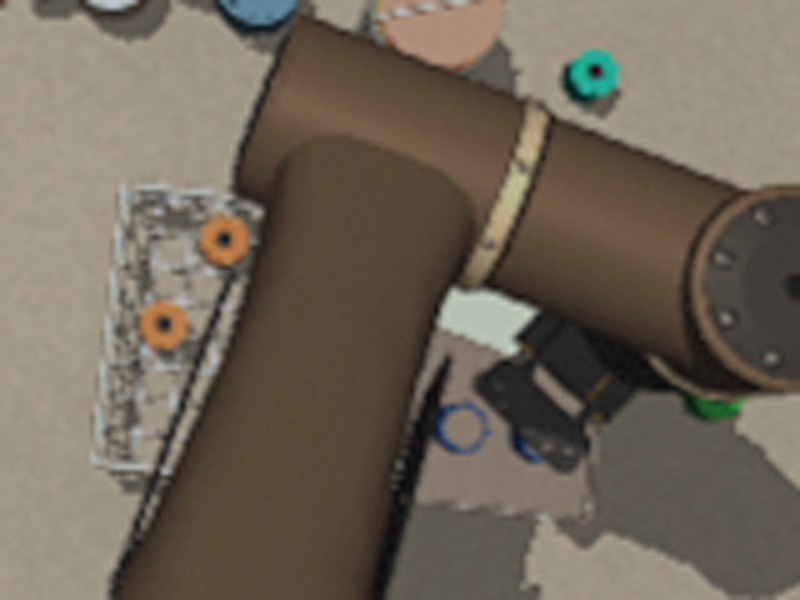

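```bash
python3 -m creep '[[[-0.106,0.138,0,0,0],[-0.106,0.138,0,0,0],[-0.106,0.138,0,0,0],[-0.106,0.138,0,0,0],[-0.106,0.138,0,0,0],[-0.106,0.138,0,0,0],[-0.106,0.138,0,0,0],[-0.106,0.138,0,0,0]]]'
python3 -m creep '[[[0,0,0,0,0],[0,0,0,0,0],[0,0,0,0,0]]]'
python3 - <<'E'
from h import *
np.set_printoptions(precision=4,suppress=True)
print(telemetry.get_obs()["tool_pos"],rows([.463,-.115,.052]))
s=shot("wrist")
for x in nets.landmark_of(s,"spent3")[:9]: print(x["confidence"],at_z(s,x["uv"],.024))
E
```

```text
clock: 33.08
tool_pos: [0.4608, -0.1126, 0.3187]
orientation: [180.0, -0.0, -132.9]
force: [-0.2, 0.5, 0.2]
opening: 0.0351
gripper_force: 30.0
clock: 33.33
tool_pos: [0.4616, -0.1139, 0.319]
orientation: [180.0, -0.0, -132.8]
force: [0.5, -0.7, -0.8]
opening: 0.0352
gripper_force: 30.0
[ 0.4616 -0.1139  0.319 ] (array([-0.001, -0.009,  0.54 ]), None)
0.95 [ 0.502  -0.0707  0.024 ]
0.82 [ 0.4566 -0.1709  0.024 ]
0.8 [ 0.5102 -0.1074  0.024 ]
0.67 [ 0.515  -0.1788  0.024 ]
0.63 [ 0.5753 -0.1511  0.024 ]
```

```bash
python3 -m creep '[[[0,-0.009,0.1,0,0],[0,0,0.16,0,0],[0,0,0.15,0,0],[0,0,0.09,0,0],[0,0,0.04,0,0],[0,0,0,0,0],[0,0,0,0,0.52],[0,0,0,0,0.52]]]'
python3 -m creep '[[[0,0,0,0,0.52],[0,0,0,0,0.52],[0,0,-0.06,0,0.52],[0,0,-0.15,0,0.52],[0,0,-0.16,0,0.52],[0,0,-0.16,0,0.52],[0,0,-0.15,0,0.52],[0,0.1,-0.1,0,0.36]]]'
python3 -m creep '[[[-0.1,0.15,-0.05,0,0.36],[-0.1,0.15,0,0,0.36],[-0.1,0.15,0,0,0.36],[-0.1,0.05,0,0.07,0.36],[0,0,0,0.07,0.36],[0,0,0,0.07,0.36],[0,0,0,0.07,0.36],[0,0,0,0.07,0.36]]]'
python3 -m creep '[[[0,0,0,0.07,0.36],[0,0,0,0.07,0.36],[0,0,0,0.06,0.36],[0,0,0,0,0.36],[0,0,0,0,0.36]]]'
python3 - <<'E'
from h import *
np.set_printoptions(precision=4,suppress=True)
print(telemetry.get_obs()["joint_pos"],rows([.5405,.040,.05],178))
s=shot("wrist");save(s,"w11");t=shot("top")
for v in(s,t):
 for q,z in(("spent3",.024),("drawer_handle",.05),("basket",0)):
  for x in nets.landmark_of(v,q)[:9]: print(q,round(x["confidence"],2),at_z(v,x["uv"],z))
E
```

```text
clock: 34.1
tool_pos: [0.4634, -0.1156, 0.2122]
orientation: [-179.9, 0.1, -132.9]
force: [0.1, 1.1, 1.1]
opening: 0.0424
gripper_force: 0.0
clock: 34.77
tool_pos: [0.4498, -0.1022, 0.371]
orientation: [-179.8, 0.2, -132.9]
force: [1.4, 0.5, -0.6]
opening: 0.0427
gripper_force: 0.0
clock: 35.43
tool_pos: [0.4289, 0.0253, 0.3779]
orientation: [180.0, 0.1, -164.6]
force: [-0.2, -0.1, -0.7]
opening: 0.0319
gripper_force: 0.0
clock: 35.85
tool_pos: [0.429, 0.025, 0.3777]
orientation: [180.0, 0.1, 177.8]
force: [-0.6, 0.5, -0.4]
opening: 0.0312
gripper_force: 0.0
[  29.8398   -2.1432  -30.8073    0.0024  -61.2682 -122.0138] (array([-0.553,  0.095,  0.844]), np.float64(-0.0019203066870842474))
spent3 0.94 [ 0.5097 -0.1115  0.024 ]
spent3 0.88 [ 0.4609 -0.1648  0.024 ]
spent3 0.85 [ 0.4635 -0.1187  0.024 ]
spent3 0.64 [ 0.516  -0.1801  0.024 ]
drawer_handle 0.94 [0.5467 0.0467 0.05  ]
basket 0.91 [ 0.5011 -0.1447  0.    ]
spent3 0.66 [ 0.4622 -0.505   0.024 ]
spent3 0.63 [ 0.4567 -0.1259  0.024 ]
spent3 0.61 [ 0.4571 -0.1647  0.024 ]
spent3 0.59 [ 0.5191 -0.1827  0.024 ]
spent3 0.56 [ 0.5021 -0.108   0.024 ]
spent3 0.48 [ 0.548  -0.4827  0.024 ]
spent3 0.45 [ 0.5647 -0.1444  0.024 ]
spent3 0.45 [ 0.702  -0.4125  0.024 ]
drawer_handle 0.94 [0.5399 0.0409 0.05  ]
basket 0.61 [ 0.5071 -0.158   0.    ]
basket 0.19 [ 0.5218 -0.1814  0.    ]
```

View pics/w11.png

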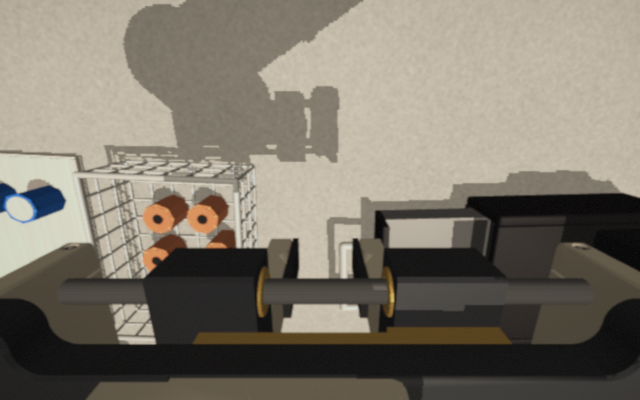

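```bash
python3 -m creep '[[[-0.14,0.025,0,0,0.36],[-0.14,0.025,0,0,0.36],[-0.14,0.025,0,0,0.36],[-0.137,0.025,0.1,0,0.36],[0,0,0.16,0,0.36],[0,0,0.16,0,0.36],[0,0,0.12,0,0.36],[0,0,0,0,0.36]]]'
python3 - <<'E'
from h import *
print(telemetry.get_obs()["tool_pos"],rows([.5405,.041,.052],178))
s=shot("wrist")
for x in nets.landmark_of(s,"drawer_handle"): print(x["confidence"],x["uv"],at_z(s,x["uv"],.05))
E
```

```text
clock: 36.92
tool_pos: [0.5395, 0.0397, 0.2639]
orientation: [-179.8, -0.5, 177.6]
force: [-1.2, 0.3, 0.2]
opening: 0.0318
gripper_force: 0.0
[0.53951944 0.03971667 0.26394594] (array([-0.014,  0.01 ,  0.265]), np.float64(-0.004496233917393826))
0.64 [331.2, 235.3] [0.54280178 0.04333243 0.05      ]
```

```bash
python3 -m creep '[[[0,0.01,0.1,0,0.36],[0,0,0.1,0,0.36],[0,0,0.055,0,0.36],[0,0,0,0,0.36],[0,0,0,0,0],[0,0,0,0,0],[0,0,0,0,0],[0,0,0,0,0]]]'
python3 -m creep '[[[0,0.05,0,0,0],[0,0.08,0,0,0],[0,0.08,0,0,0],[0,0.08,0,0,0],[0,0.08,0,0,0],[0,0.08,0,0,0],[0,0.06,0,0,0],[0,0.03,0,0,0]]]'
python3 -m creep '[[[0,0.02,0,0,0],[0,0.02,0,0,0],[0,0.01,0,0,0],[0,0,0,0,0]]]'
```

```text
clock: 37.68
tool_pos: [0.5418, 0.0426, 0.2194]
orientation: [179.9, 0.1, 177.7]
force: [0.8, -0.1, 0.9]
opening: 0.0107
gripper_force: 0.1
clock: 38.35
tool_pos: [0.5444, 0.1512, 0.2192]
orientation: [-179.9, -0.2, 177.7]
force: [-11.1, -1.4, 16.4]
opening: 0.0089
gripper_force: 30.0
clock: 38.68
tool_pos: [0.5446, 0.1587, 0.2192]
orientation: [-179.7, -0.2, 177.7]
force: [-8.1, -10.4, 18.0]
opening: 0.009
gripper_force: 30.0
```

```bash
python3 -m creep '[[[0,0.01,0,0,0],[0,0.01,0,0,0],[0,0,0,0,0],[0,0,0,0,0]]]'
python3 -m creep '[[[0,-0.012,0,0,0.36],[0,0,0,0,0.36],[0,0,0,0,0.36],[0,0,-0.05,0,0.36],[0,0,-0.15,0,0.36],[0,0,-0.18,0,0.36],[0,0,-0.18,0,0.36],[0,0,-0.18,0,0.36]]]'
python3 -m creep '[[[0,0,-0.18,0,0.36],[0,0,-0.18,0,0.36],[0,0,-0.18,0,0.6],[0,0,-0.1,0,0.6],[0,0,0,0,0.6]]]'
python3 - <<'E'
from h import *
np.set_printoptions(precision=4,suppress=True)
o=telemetry.get_obs();print(o["tool_pos"],o["orientation"],rows([.545,.356,.233]))
s=shot("wrist");t=shot("top")
for v in(s,t):
 for q,z in(("drawer_handle",.05),("knob_grip",.233)):
  for x in nets.landmark_of(v,q)[:3]: print(q,round(x["confidence"],2),at_z(v,x["uv"],z))
E
```

```text
clock: 39.02
tool_pos: [0.5448, 0.1597, 0.2191]
orientation: [-179.5, -0.3, 177.6]
force: [-2.5, -26.5, 18.7]
opening: 0.0089
gripper_force: 30.0
clock: 39.68
tool_pos: [0.546, 0.1624, 0.3687]
orientation: [180.0, 0.0, 177.7]
force: [0.7, -0.1, -0.2]
opening: 0.0316
gripper_force: 0.0
clock: 40.1
tool_pos: [0.5465, 0.1623, 0.5011]
orientation: [179.7, 0.5, 177.7]
force: [1.2, 0.7, -0.5]
opening: 0.0464
gripper_force: 0.0
[0.5465 0.1623 0.5011] [179.7285   0.4993 177.7106] (array([0.058, 0.961, 0.549]), None)
drawer_handle 0.83 [0.5426 0.16   0.05  ]
knob_grip 0.8 [0.5449 0.354  0.233 ]
drawer_handle 0.4 [0.5486 0.1506 0.05  ]
```

```bash
python3 -m creep '[[[0,0,0,-0.0717,0.6],[0,0,0,-0.0717,0.6],[0,0,0,-0.0717,0.6],[0,0,0,-0.0717,0.6],[0,0,0,-0.0717,0.6],[0,0,0,-0.0717,0.6],[0,0,0,-0.0717,0.6],[0,0,0,-0.0717,0.6]]]'
python3 -m creep '[[[0,0,0,-0.0717,0.6],[0,0,0,-0.0717,0.6],[0,0,0,-0.0717,0.6],[0,0,0,-0.0717,0.6],[0,0,0,-0.0717,0.6],[0,0,0,-0.0717,0.6],[-0.1,0,0,0,0.6],[-0.16,0,0,0,0.6]]]'
python3 -m creep '[[[-0.17,0,0,0,0.6],[-0.17,0,0,0,0.6],[-0.17,0,0,0,0.6],[-0.17,0,0,0,0.6],[-0.17,0,0,0,0.6],[-0.17,0,0,0,0.6],[0,0,0,0,0.6],[0,0,0,0,0.6]]]'
python3 - <<'E'
from h import *
np.set_printoptions(precision=4,suppress=True)
o=telemetry.get_obs();print(o["tool_pos"],o["orientation"])
s=shot("wrist");sd=shot("side")
k=[x for x in nets.landmark_of(s,"knob_grip") if np.hypot(*(at_z(s,x["uv"],.233)[:2]-[.545,.355]))<.03]
for x in k:
  print(x,at_z(s,x["uv"],.233))
  for y in nets.landmark_of(sd,"knob_grip"): print(tri((s,x["uv"]),(sd,y["uv"])))
u=np.int32(k[0]["uv"] if k else proj(s,[.545,.355,.233])); save(s,"knob",(max(u[0]-100,0),max(u[1]-80,0),u[0]+100,u[1]+80),4)
# orange top face
hsv=cv2.cvtColor(s["frame"],cv2.COLOR_RGB2HSV); m=((hsv[...,0]>5)&(hsv[...,0]<22)&(hsv[...,1]>150)&(hsv[...,2]>100)).astype(np.uint8)
M=np.zeros_like(m);M[max(u[1]-80,0):u[1]+80,max(u[0]-80,0):u[0]+80]=1;m*=M
c=max(cv2.findContours(m,0,2)[0],key=cv2.contourArea);r=cv2.minAreaRect(c);b=cv2.boxPoints(r);print(r,[at_z(s,p,.242) for p in b])
E
```

```text
clock: 41.07
tool_pos: [0.5463, 0.162, 0.493]
orientation: [180.0, -0.1, -130.4]
force: [0.4, -0.6, 1.4]
opening: 0.0525
gripper_force: 0.0
clock: 41.73
tool_pos: [0.548, 0.2126, 0.4938]
orientation: [180.0, -0.1, -92.1]
force: [0.9, 0.5, -0.4]
opening: 0.0521
gripper_force: 0.0
clock: 42.4
tool_pos: [0.555, 0.4199, 0.4914]
orientation: [179.9, -0.2, -91.9]
force: [-0.9, -0.2, -0.1]
opening: 0.0525
gripper_force: 0.0
[0.555  0.4199 0.4914] [179.8577  -0.1784 -91.8933]
{'uv': [330.6, 131.5], 'confidence': 0.62} [0.5475 0.354  0.233 ]
(array([0.5485, 0.3535, 0.2203]), np.float64(0.0019155540251472147))
((333.0, 131.0), (60.0, 16.0), 90.0) [array([0.5512, 0.331 , 0.242 ]), array([0.5393, 0.3314, 0.242 ]), array([0.54  , 0.3765, 0.242 ]), array([0.5527, 0.3761, 0.242 ])]
```

View pics/knob.png

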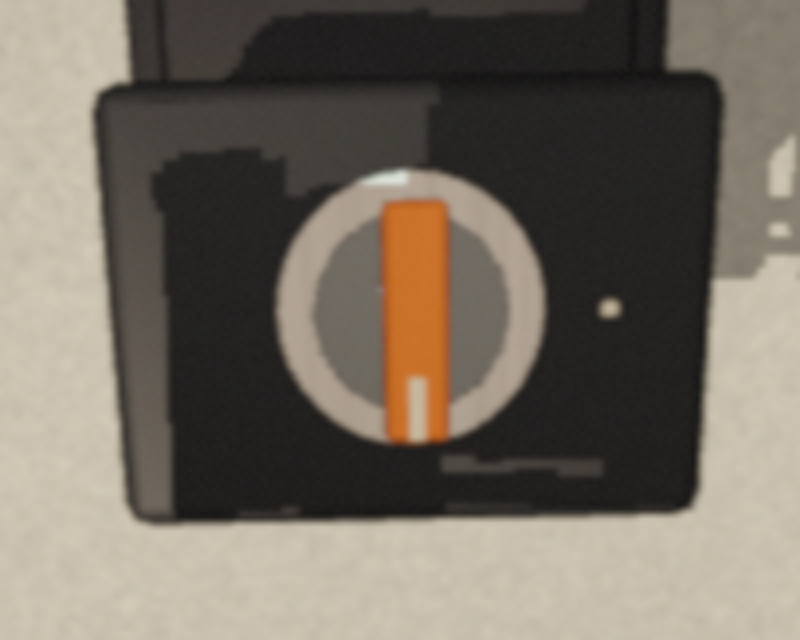

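```bash
python3 -m creep '[[[0.11,0.012,0,0,0.45],[0.11,0.011,0,0,0.45],[0.112,0.011,0,0,0.45],[0,0,0.1,0,0.45],[0,0,0.14,0,0.45],[0,0,0.14,0,0.45],[0,0,0.05,0,0.45],[0,0,0,0,0.45]]]'
python3 - <<'E'
from h import *
print(telemetry.get_obs()["force"],telemetry.get_obs()["orientation"],rows([.546,.354,.235],-92))
E
```

```text
clock: 43.27
tool_pos: [0.5458, 0.3503, 0.4058]
orientation: [179.8, -0.2, -92.1]
force: [0.8, -0.4, 0.5]
opening: 0.0396
gripper_force: 0.0
[ 0.77665972 -0.37958091  0.45644479] [179.81587212  -0.18075766 -92.08396593] (array([-0.021, -0.003,  0.059]), np.float64(-0.0009329547340598765))
```

```bash
python3 -m creep '[[[-0.021,-0.003,0.03,0,0.45],[0,0,0.028,0,0.45],[0,0,0,0,0.45],[0,0,0,0,0],[0,0,0,0,0],[0,0,0,0,0],[0,0,0,0,0],[0,0,0,0,0]]]'
python3 -m creep '[[[0,0,0,0.07,0],[0,0,0,0.07,0],[0,0,0,0.07,0],[0,0,0,0.07,0],[0,0,0,0.07,0],[0,0,0,0.07,0],[0,0,0,0.07,0],[0,0,0,0.07,0]]]'
python3 -m creep '[[[0,0,0,0.07,0],[0,0,0,0.07,0],[0,0,0,0.03,0]]]'
python3 -c "
from h import *;o=telemetry.get_obs();print(o['moment'],o['orientation'],o['force'])"
```

```text
clock: 43.93
tool_pos: [0.5461, 0.356, 0.3969]
orientation: [179.9, 0.0, -92.0]
force: [-6.5, 2.0, 6.0]
opening: 0.0124
gripper_force: 30.0
clock: 44.6
tool_pos: [0.5473, 0.3554, 0.3969]
orientation: [-179.9, 0.0, -142.7]
force: [2.8, -2.1, -0.1]
opening: 0.0125
gripper_force: 30.0
clock: 44.85
tool_pos: [0.5476, 0.3551, 0.397]
orientation: [-179.9, 0.0, -158.0]
force: [2.8, -4.0, 0.6]
opening: 0.0132
gripper_force: 31.6
[-1.35348913 -1.53544173  0.88341483] [-1.79895052e+02  4.40252968e-02 -1.58030561e+02] [ 2.80961442 -3.95459848  0.6161339 ]
```

```bash
python3 -m creep '[[[0,0,0,0,0],[0,0,0,0,0],[0,0,0,0,0],[0,0,0,0,0],[0,0,0,0,0],[0,0,0,0,1],[0,0,0,0,1],[0,0,0,0,1]]]'
python3 -m creep '[[[0,0,0,0,1],[0,0,0,0,1],[0,0,0,0,1],[0,0,0,0,1],[0,0,-0.06,0,1],[0,0,-0.15,0,1],[0,0,-0.15,0,1],[0,0,-0.15,0,1]]]'
python3 -m creep '[[[0,0,-0.1,0,1],[-0.1,0,0,0,1],[-0.15,0,0,0,1],[-0.15,0,0,0,1],[0,0,0,0,1],[0,0,0,0,1]]]'
python3 - <<'E'
from h import *
np.set_printoptions(precision=4,suppress=True)
s=shot("wrist");t=shot("top");sd=shot("side")
a=cv2.resize(s["frame"][:240,150:550],(400,240));b=t["frame"][140:300,150:450];b=cv2.resize(b,(800,427))
w=cv2.resize(s["frame"][0:240],(427,160));z=cv2.resize(sd["frame"][130:350,130:500],(269,160));out=np.zeros((587,800,3),np.uint8);out[:427]=b;out[427:,:427]=w;out[427:,430:699]=z
cv2.imwrite("pics/final.png",out[:,:,::-1])
for q,z in(("spent3",.024),("basket",0),("drawer_handle",.05),("knob_grip",.233)):
  for v in(t,s):
   for x in nets.landmark_of(v,q)[:9]: print(q,round(x["confidence"],2),at_z(v,x["uv"],z))
E
```

```text
clock: 45.52
tool_pos: [0.5471, 0.3558, 0.3968]
orientation: [180.0, 0.0, -157.7]
force: [1.4, 0.3, 0.0]
opening: 0.0281
gripper_force: 2.0
clock: 46.18
tool_pos: [0.5466, 0.3556, 0.5004]
orientation: [-180.0, -0.0, -157.7]
force: [-0.1, 0.5, 0.4]
opening: 0.0808
gripper_force: 0.0
clock: 46.68
tool_pos: [0.622, 0.3865, 0.517]
orientation: [-179.9, -0.2, -157.8]
force: [-0.2, -0.5, 0.4]
opening: 0.0878
gripper_force: 0.0
spent3 0.67 [ 0.7056 -0.4199  0.024 ]
spent3 0.66 [ 0.4619 -0.1718  0.024 ]
spent3 0.6 [ 0.4723 -0.4934  0.024 ]
spent3 0.56 [ 0.5698 -0.1414  0.024 ]
spent3 0.54 [ 0.4703 -0.1237  0.024 ]
spent3 0.52 [ 0.4425 -0.3267  0.024 ]
spent3 0.51 [ 0.5095 -0.1009  0.024 ]
spent3 0.41 [ 0.5205 -0.183   0.024 ]
spent3 0.39 [ 0.5559 -0.4868  0.024 ]
basket 0.88 [ 0.5046 -0.1469  0.    ]
basket 0.26 [0.7941 0.1153 0.    ]
drawer_handle 0.59 [0.5446 0.1532 0.05  ]
drawer_handle 0.58 [0.5416 0.1583 0.05  ]
knob_grip 0.49 [ 0.5476 -0.1293  0.233 ]
knob_grip 0.45 [0.5491 0.346  0.233 ]
knob_grip 0.91 [0.5468 0.3536 0.233 ]
```

View pics/final.png

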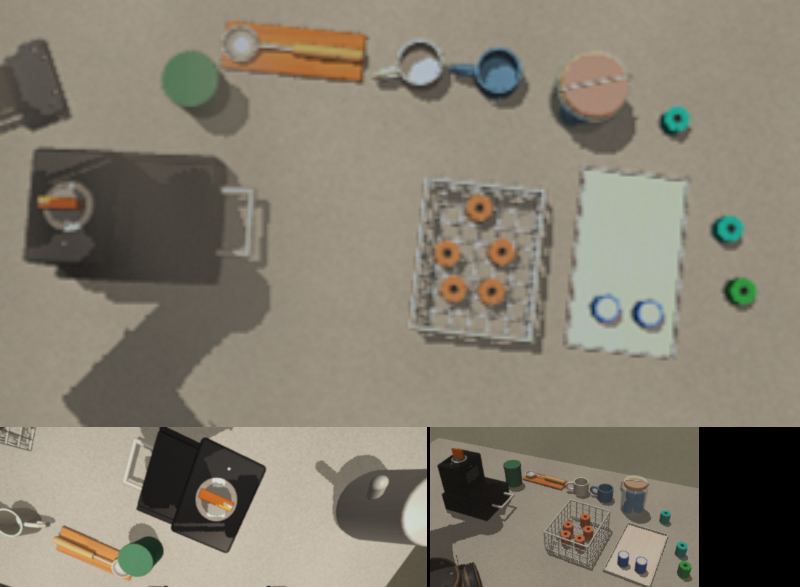

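The final pictures show all five capsules in the upright basket and both blue ones on the tray. The drawer is shut, the knob is back at rest, and the bystanders look unmoved.

```bash
python3 -c "from plant import workorder; print(workorder.close_job())"
```

```text
the job is handed in; nothing more can be done
None
```

The job is done and handed in at about 47 s: all five spent capsules are in the upright basket, the drawer is home, and the knob was turned to its stop, held about half a second and sprang back; the basket slid about 1 cm when a finger touched it.

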